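# Refill the latched knob dispenser

### The arm

A 6-joint arm with a two-finger parallel gripper is mounted at the origin on the work surface; the furniture and walls round the work are solid. World frame = base frame: x ahead of the robot, y to its left, z up, the work surface at z = 0. Lengths are in m, angles in degrees, forces in N, time in s.
With the tool pointing down it reaches from about 0.375 to 0.9 m from the base axis. Payload 3.1 kg.
Tool frame: the origin (TCP) lies between the finger pads; the fingertips stand 11 mm ahead of it and the grasp point (between the pads) lies 8 mm behind it; z points along the fingers, y is the line along which they close (so a half turn about z gives the same grasp; the last joint's range is limited). The gripper opens to 87 mm and grips with 3 to 60 N. Pads are 19 mm wide; open, the fingers measure 117 mm over their backs; the gripper's body (75 mm by 190 mm) begins 51 mm behind the grasp point.
Start: joints at [-85.629, 30.224, 82.088, -0, 67.689, -10.227], TCP at [0.158, -0.605, 0.234] pointing down, gripper open.
Joint ranges: [-176.69, 176.69], [-43.24, 126.21], [12.49, 139.97], [-82, 262], [0, 151.66], [-163.58, 163.58]. Speed limits (degrees/s): [159.86, 159.86, 180, 180, 180, 180].

### API

Orientations are given as a 3x3 rotation matrix whose columns are the frame's x, y, z axes.
In Python, from rig import bot, viewer, workorder, nets gives the robot as it stands. The module is installed in compiled form; this text tells all that it offers.
- The arm moves only by the tool move_arm, never from a script. Its argument "increments" is a list of rows, each a list of 7 numbers: the shift along the tool's x, y, z normalised to -1 to 1, where 1 is 0.3 m, then the turn, a rotation vector about the tool's x, y, z normalised to -1 to 1, where 1 is pi rad, then the opening, from 0 (shut) to 1 (fully open). In form: [[tx, ty, tz, wx, wy, wz, grip], ...]. A call has 1 to 10 rows; each row is the pose to reach, as a shift and turn from the pose commanded when the call began, along the tool's axes at that moment, turning the shorter way round; what a row does not reach only later rows make up. A row lasts 1/12 s, in which the tool goes at most 41.7 mm and 7.16 degrees, less where a joint would pass 70% of its speed; a pose out of reach is approached as far as the arm can. A call with a number of a shift or a turn outside -1 to 1 is refused whole. A call with a gripper value outside its range is refused whole. The fingers move at their own pace and stop on an object; the grip force is fixed at half the most. Time passes only in rows, so rows that repeat a pose let the fingers close. It gives the time, the measured TCP pose, the force, the opening and the grip force at its end, in the units of the state.
- bot.read_state(): the state, without advancing time (a new reading comes with each control period).
- viewer.capture(name): name is "scene" or "side" or "wrist"; returns a dict with "image" (400x640x3 uint8, blue, green, red), "K" (3x3 intrinsics, pixels), "eye" and "orientation" of the camera in the world. Camera axes: x right, y up, looking along -z (the intrinsics and any distortion apply to the point x, -y, -z); pixel columns grow to the right and rows downward; lengths in m; the calibration is good to about 2 mm. A picture is of the moment at which its call begins. There is no depth.
- workorder.hand_in(): hands the job in; it is judged then, once.
Trained networks look in the newest picture that a camera, given by its name, has taken for a name from the list of things; names that differ only in an ending like _2 or _b are one class to them, and where a whole thing is asked for, a point or a joint stands for the part that bears it (a point fixed in the world has none). Each returns a list of dicts, best first, with "conf" (0 to 1); they miss things now and then, are a little off and sometimes report something else, mostly with a low value. They report only what shows in the picture. A call takes as long as a camera call.
- nets.find_in(camera, thing): "location" ([column, row] in pixels, amid what is visible of it).
The state is a dict: "time_s": time; "joint_positions": joint angles; "qvel": joint speeds; "tau": joint torques, N m; "position": TCP position; "tcp_rot": TCP orientation; "force": force on the tool from outside, world axes, zero at the start; "moment": the same for the moment, N m; "opening": opening from 0.0 (shut) to 1.0 (fully open); "grasp_force": force on a finger pad.
Only numpy, scipy, OpenCV 4.12 (cv2) and the standard library are available. Lean on these libraries where they do the work, as an engineer would, in place of code of your own. Each camera call takes 0.05 s, during which the arm holds its last target. There are 200 camera calls.

### The job

Refill the knob dispenser: take the release pin from its stand and push it down through the slot in the dispenser's housing onto the hidden latch tab until the plunger pops up and the lid swings fully open, then put the pin back upright in its stand. Drop every small (24 mm) knob lying on the bench into the funnel so that all of them lie down in the well, leaving the one bigger knob where it is, then press the plunger down to its stop so that the lid swings shut over the funnel and stays latched. Work the lid only with the pin and the plunger, never by pushing it, and do not knock the other things on the bench about.

Things in the scene. Friction and masses are not known exactly. Their poses are not given: they have to be found in the camera images.
- dispenser: knob dispenser, fixed; origin on the bench, z up. Aluminium base, x -65 to 65, y -165 to 135, 12 mm thick. At y = 70 a clear well with a funnel on top (rim 164 mm high); at y -154 to -6 a grey latch housing 88 mm wide with a dark slotted cover (top 100 mm high); at y = -35 a 20 mm column rises from the cover and carries the lid (162 to 176 mm high) and the plunger above it
- slot (a point): centre of the slot (14 mm along the dispenser's x, 32 mm along its y, edges chamfered 3 mm) in the 6 mm cover's upper face, 100 mm above the bench. The hidden tab, a steel plate wider than the slot, is 22 mm below; it yields 10 mm to its stop (soft spring, about 2 N) and unlatches after about 7 mm, so with the pin tip 31 mm below this point. It springs back when the pin leaves
- funnel_mouth (a point): centre of the funnel's rim (inner diameter 90 mm, 164 mm above the bench). The funnel narrows over 38 mm of height to the well
- well (a point): centre of the well's inner floor, 16 mm above the bench. The well is a tube of 30 mm inner diameter and 110 mm depth below the funnel
- lid (a joint): lid angle in rad: 0 = shut over the funnel, 1.5 = fully open. The lid turns about the column and opens clockwise seen from above, over the side of the dispenser's +x; it is geared to the plunger (60 rad per m of plunger rise)
- lid_centre (a point): centre of the lid's round plate (100 mm across), on its upper face; 105 mm from the column's axis, about 174 mm above the bench
- plunger (a joint): plunger rise in m: 0 = down and latched (top 196 mm above the bench), 0.025 = up (top 221 mm); the stop is at -0.0015. A spring drives it up when the latch lets go. Pressing it down takes up to about 15 N; at the stop the latch catches and it then stays at about 0
- plunger_top (a point): centre of the upper face of the plunger's round black head (36 mm across), on the column's axis; moves with the plunger
- pin: release pin, loose; origin at the tip of its steel rod, z along the rod to the handle. Rod 8 mm thick, 85 mm long; then a black collar 36 mm across, 4 mm thick; then a round black handle 22 mm thick, from 89 to 127 mm from the tip. It stands upright in the pin stand's ring, collar on the rim
- pin_handle (a point): middle of the pin's handle, 109 mm from the tip, on the pin's axis
- pin_stand: pin stand, fixed: an upright ring 36 mm across, its rim 98 mm above the bench, open below, carried by a 14 mm post beside it (36 mm off along the stand's +x, no higher than the rim) on a flat foot 85 x 60 x 8 mm; origin on the bench under the ring's centre. The ring is 12 mm deep, its hole 22 mm wide (26 mm at the rim). With the pin home its tip is 13 mm above the bench
- knob_a: small black instrument knob, 24 mm in diameter and 15 mm high, standing on its flat underside on the bench; origin at the centre of its underside, z up. May be absent
- knob_b: small grey instrument knob, same size and origin as knob_a. May be absent
- knob_c: small black instrument knob, same as knob_a. May be absent
- knob_d: small grey instrument knob, same as knob_b. May be absent
- knob_e: small black instrument knob, same as knob_a. May be absent
- big_knob: the bigger black instrument knob, 33 mm in diameter and 15 mm high; too big for the well, it stays on the bench
- yellow_bottle: bystander: yellow bottle 72 mm wide, 168 mm tall
- capacitor: bystander: dark blue can capacitor, 44 mm across, 70 mm tall
- spool: bystander: spool of solder, 83 x 64 x 51 mm
- carton: bystander: brown carton 60 x 85 x 40 mm

How it is judged (in metres and radians):
On the way, in this order (a step that is already met when the one before it is completed fails the run):
1. with the pin's tip pushed through the slot, the lid swings fully open (value of joint lid above 1.2 rad and horizontal distance between pin and slot below 0.018 m and z of pin in the frame of dispenser below 0.09 m), for 0.1 s.
2. the lid is open and every small knob lies in the well (value of joint lid above 1.2 rad and horizontal distance between each of knob_a, knob_b, knob_c, knob_d, knob_e and well below 0.016 m and z of each of knob_a, knob_b, knob_c, knob_d, knob_e in the frame of well below 0.112 m), for 0.2 s.
3. the plunger is pressed down and the lid is shut (value of joint plunger below 0.0015 m and value of joint lid below 0.09 rad), for 0.1 s.
At the end, for the whole second after the job is handed in: lid shut (within 0.1 rad), plunger latched down (within 1.8 mm), all small knobs in the well (within 16 mm of its axis, below 112 mm over its floor), pin upright in its stand (0.12 rad, 12 mm, at most 6 mm short of home), big knob within 30 mm of its start (value of joint lid below 0.1 rad and value of joint plunger below 0.0018 m and horizontal distance between each of knob_a, knob_b, knob_c, knob_d, knob_e and well below 0.016 m and z of each of knob_a, knob_b, knob_c, knob_d, knob_e in the frame of well below 0.112 m and horizontal distance between pin and pin_stand below 0.012 m and angle between pin's own z axis and vertical below 0.12 rad and z of pin in the frame of pin_stand below 0.019 m and linear speed of pin below 0.02 m/s and distance of big_knob from where it was at the start of the episode below 0.03 m); the robot touches nothing.
It fails at once if the lid is pushed by the robot (over 4 N) (contact force between any of the fingers, the arm and lid above 4 N).
It fails at once if a bystander is moved more than 40 mm (distance of any of yellow_bottle, capacitor, spool, carton from where it was at the start of the episode above 0.04 m).
Of knob_a, knob_b, knob_c, knob_d, knob_e only 3 to 5 are there at a start; the rules pass over those that are not, and their reading is None.
At some moment in a run one of knob_a, knob_b, knob_c, knob_d, knob_e may be knocked a few centimetres aside while the robot is not near it.
It also fails if it takes over 210 s, if anything falls off the work surface, if the arm or the gripper's body presses on something with over 40 N, if the wrist force passes 120 N, or if a joint passes its speed limit or range.

## Working session

There is one attempt and no reset: what is moved stays moved. The work goes in short steps, Python scripts to look and compute and a tool call to move; the robot and the scene stay as the last step left them, time stands still between calls to the robot, and variables do not carry over. Pictures are saved under pics/ and viewed, at most 14 in all, crops included, and the job is handed in when it is done.

Besides the shell and the picture viewer there is one more tool, called in YAML: its name, and indented under it one key for each argument. move_arm: Moves the arm, as the interface text tells. Its arguments: {"type":"object","properties":{"increments":{"type":"array"}},"required":["increments"]}

```bash
mkdir -p pics; cat > h.py <<'E'
import numpy as np, cv2
from rig import bot, viewer, workorder, nets
def cap(n,save=None):
    c=viewer.capture(n)
    if save: cv2.imwrite(f'pics/{save}.png',c['image'])
    return c
def ray(c,px):
    K=np.array(c['K']);d=np.linalg.inv(K)@[px[0],px[1],1]
    d=np.array(c['orientation'])@[d[0],-d[1],-d[2]]
    return np.array(c['eye']),d
def atz(c,px,z):
    e,d=ray(c,px);return e+d*(z-e[2])/d[2]
def proj(c,p):
    q=np.array(c['orientation']).T@(np.array(p)-c['eye']);q=np.array(c['K'])@[q[0],-q[1],-q[2]]
    return q[:2]/q[2]
def tri(l):
    A=np.zeros((3,3));b=np.zeros(3)
    for c,px in l:
        e,d=ray(c,px);d/=np.linalg.norm(d);M=np.eye(3)-np.outer(d,d);A+=M;b+=M@e
    return np.linalg.solve(A,b)
E
python3 - <<'E'
from h import *
np.set_printoptions(precision=3,suppress=True)
print(bot.read_state())
for n in ('scene','side','wrist'):
    c=cap(n,n+'0');print(n,c['eye'],c['K'],c['orientation'])
    for t in ('plunger_top','lid_centre','pin_handle','pin_stand','knob_a','knob_b','big_knob','dispenser','yellow_bottle','capacitor','spool','carton'):
        print(t,[(np.round(f['location']).astype(int).tolist(),round(f['conf'],2)) for f in nets.find_in(n,t)][:6])
E
```

```text
{'time_s': 0.0, 'joint_positions': array([-85.628,  30.28 ,  82.158,  -0.002,  67.688, -10.229]), 'qvel': array([ 0.093,  0.04 , -0.106,  0.064,  0.014,  0.044]), 'tau': array([ -0.002, -44.004, -17.659,   0.063,   0.058,  -0.   ]), 'position': array([ 0.157, -0.604,  0.233]), 'tcp_rot': array([[ 0.968,  0.252, -0.   ],
       [ 0.252, -0.968,  0.002],
       [ 0.   , -0.002, -1.   ]]), 'force': array([-0.965,  0.23 ,  0.205]), 'moment': array([ 0.041, -0.05 , -0.   ]), 'grasp_force': 0.0, 'opening': 0.998956453931571}
scene [-0.783 -0.299  1.245] [[500.605   0.    322.035]
 [  0.    500.605 196.886]
 [  0.      0.      1.   ]] [[ 0.198  0.616 -0.763]
 [-0.98   0.127 -0.151]
 [ 0.004  0.778  0.629]]
plunger_top [([268, 209], 0.67)]
lid_centre [([268, 184], 0.82)]
pin_handle [([226, 198], 0.5)]
pin_stand [([226, 218], 0.68), ([268, 184], 0.55), ([266, 214], 0.18)]
knob_a [([390, 242], 0.61), ([420, 245], 0.56), ([409, 226], 0.48)]
knob_b [([390, 242], 0.61), ([420, 245], 0.56), ([409, 226], 0.48)]
big_knob [([221, 198], 0.56), ([383, 225], 0.5)]
dispenser [([269, 211], 0.56)]
yellow_b
[... 316 characters left out ...]
163], 0.62)]
lid_centre [([308, 154], 0.67)]
pin_handle []
pin_stand [([297, 180], 0.65), ([402, 326], 0.54)]
knob_a [([365, 300], 0.43)]
knob_b [([365, 300], 0.43)]
big_knob [([356, 274], 0.48)]
dispenser [([310, 202], 0.74), ([342, 179], 0.51)]
yellow_bottle [([390, 225], 0.79)]
capacitor [([341, 177], 0.77)]
spool [([239, 181], 0.7)]
carton [([402, 323], 0.96)]
wrist [ 0.228 -0.587  0.386] [[351.524   0.    324.632]
 [  0.    351.524 201.842]
 [  0.      0.      1.   ]] [[ 0.253  0.932  0.258]
 [-0.967  0.244  0.068]
 [ 0.001 -0.267  0.964]]
plunger_top []
lid_centre []
pin_handle []
pin_stand []
knob_a []
knob_b []
big_knob []
dispenser []
yellow_bottle []
capacitor []
spool []
carton []
```

```bash
python3 - <<'E'
import cv2
a=cv2.imread('pics/scene0.png')[130:310,180:480];b=cv2.imread('pics/side0.png')[100:370,180:480]
cv2.imwrite('pics/a.png',cv2.resize(a,None,fx=2.6,fy=2.6,interpolation=2));cv2.imwrite('pics/b.png',cv2.resize(b,None,fx=2.2,fy=2.2,interpolation=2))
E
```

```text
(no output)
```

View pics/a.png

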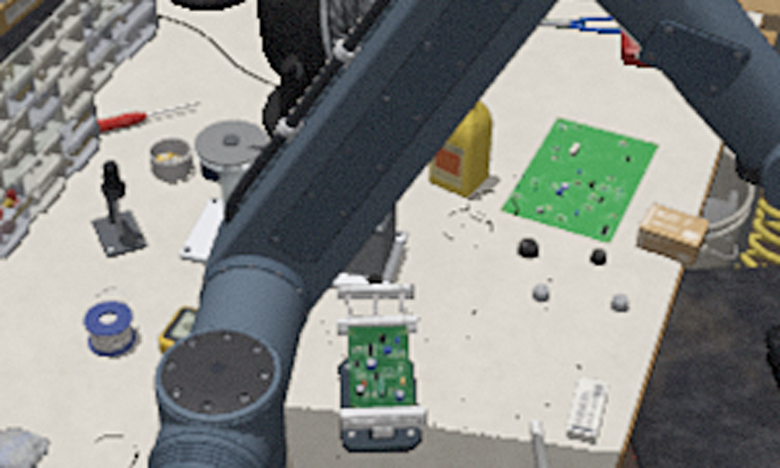

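View pics/b.png

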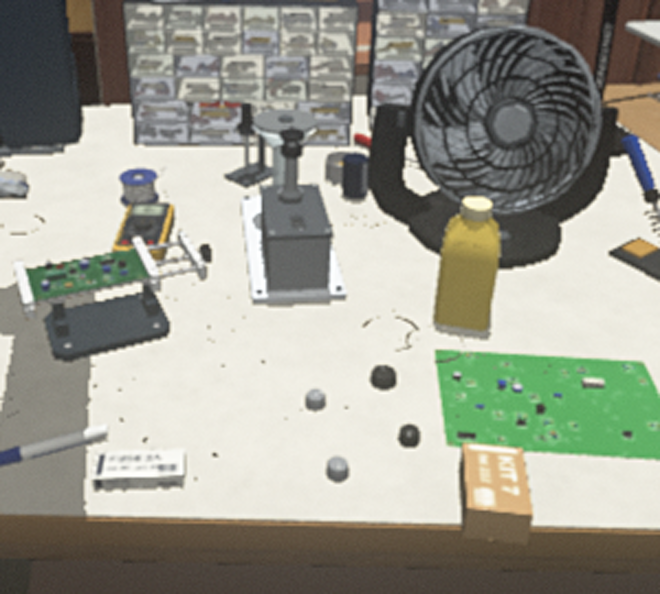

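The side view (crop coordinates) shows greys at (316,400) and (338,468), a small black knob at (409,435) and the big knob at (383,377). The dispenser is at (295,230) with its well on the far side, and the pin stand is behind it at (247,150). A dark blob at (205,255) still needs checking.

```bash
cat > s.py <<'E'
from h import *
np.set_printoptions(precision=3,suppress=True)
S=cap('side');C=cap('scene')
f=lambda x,y:(x/2.2+180,y/2.2+100); g=lambda x,y:(x/2.6+180,y/2.6+130)
for n,p,z in [('cornerFL',(252,300),.012),('cornerFR',(345,293),.012),('cornerBL',(243,198),.012),('plunger',(291,134),.196),('lid',(286,118),.176),('stand foot',(248,177),.008),('pintop',(246,105),.140),('grey1',(316,400),.008),('grey2',(338,468),.008),('black',(409,435),.008),('big',(383,377),.008),('cap',(353,158),.07),('bottlebase',(465,325),0),('spool',(140,175),.05),('blob',(205,255),.01),('carton',(497,490),.03)]:
    print(n,atz(S,f(*p),z))
for n,p,z in [('grey1',(540,292),.008),('grey2',(620,302),.008),('black',(598,256),.008),('big',(528,247),.008),('lid',(232,145),.176),('pintop',(110,164),.14),('pinbase',(118,232),.008),('cap',(265,150),0.07),('carton',(672,232),.02),('spool',(108,313),.05),('bottlebase',(460,180),0)]:
    print('scene',n,atz(C,g(*p),z))
E
python3 s.py
```

```text
cornerFL [ 0.471 -0.083  0.012]
cornerFR [ 0.599 -0.084  0.012]
cornerBL [0.494 0.215 0.012]
plunger [0.542 0.042 0.196]
lid [0.553 0.152 0.176]
stand foot [0.513 0.301 0.008]
pintop [0.511 0.308 0.14 ]
grey1 [ 0.519 -0.284  0.008]
grey2 [ 0.521 -0.388  0.008]
black [ 0.607 -0.354  0.008]
big [ 0.605 -0.257  0.008]
cap [0.681 0.224 0.07 ]
bottlebase [ 0.743 -0.163  0.   ]
spool [0.328 0.245 0.05 ]
blob [0.418 0.045 0.01 ]
carton [ 0.66 -0.46  0.03]
scene grey1 [ 0.514 -0.279  0.008]
scene grey2 [ 0.517 -0.386  0.008]
scene black [ 0.603 -0.351  0.008]
scene big [ 0.602 -0.253  0.008]
scene lid [0.537 0.151 0.176]
scene pintop [0.507 0.317 0.14 ]
scene pinbase [0.515 0.325 0.008]
scene cap [0.666 0.145 0.07 ]
scene carton [ 0.661 -0.451  0.02 ]
scene spool [0.319 0.262 0.05 ]
scene bottlebase [ 0.741 -0.136  0.   ]
```

```bash
cat >> h.py <<'E'
from scipy.spatial.transform import Rotation as Ro
def R(yaw):
    c,s=np.cos(np.radians(yaw)),np.sin(np.radians(yaw));return np.array([[c,s,0],[s,-c,0],[0,0,-1.]])
def plan(ts):
    """ts: list of (x,y,z,yaw); one call each; prints the increment"""
    s=bot.read_state();p=np.array(s['position']);M=np.array(s['tcp_rot'])
    for t in ts:
        q=np.array(t[:3]);N=R(t[3]);d=q-p
        v=np.r_[M.T@d/.3,Ro.from_matrix(M.T@N).as_rotvec()/np.pi]
        n=max(np.linalg.norm(d)/.0417,np.linalg.norm(v[3:])*180/7.16)
        print(t,np.round(v,4).tolist(),'rows>=%.1f'%n);p=q;M=N
E
python3 -c "
from h import *
plan([(.35,-.25,.35,52),(.52,.09,.45,90)])"
```

```text
(0.35, -0.25, 0.35, 52) [0.9188, -0.9827, -0.3882, -0.0, -0.0, -0.2078] rows>=10.1
(0.52, 0.09, 0.45, 90) [1.242, -0.2512, -0.3333, 0.0, 0.0, -0.2111] rows>=9.4
```

move_arm:
  increments:
    - [0.9,-0.97,-0.39,0,0,-0.208,1]
    - [0.9,-0.97,-0.39,0,0,-0.208,1]
    - [0.9,-0.97,-0.39,0,0,-0.208,1]
    - [0.9,-0.97,-0.39,0,0,-0.208,1]
    - [0.9,-0.97,-0.39,0,0,-0.208,1]
    - [0.9,-0.97,-0.39,0,0,-0.208,1]
    - [0.9,-0.97,-0.39,0,0,-0.208,1]
    - [0.9,-0.97,-0.39,0,0,-0.208,1]
    - [0.9,-0.97,-0.39,0,0,-0.208,1]
    - [0.9,-0.97,-0.39,0,0,-0.208,1]

```text
time_s: 2.88
position: [0.346, -0.253, 0.3515]
tcp_rot: [[0.615, 0.788, 0.001], [0.788, -0.615, -0.0], [0.0, 0.001, -1.0]]
force: [0.9, -1.0, 0.8]
opening: 1.004
grasp_force: 0.0
```

move_arm:
  increments:
    - [1,-0.2,-0.35,0,0,-0.21,1]
    - [1,-0.2,-0.35,0,0,-0.21,1]
    - [1,-0.2,-0.35,0,0,-0.21,1]
    - [1,-0.2,-0.35,0,0,-0.21,1]
    - [1,-0.2,-0.35,0,0,-0.21,1]
    - [1,-0.2,-0.35,0,0,-0.21,1]
    - [1,-0.2,-0.35,0,0,-0.21,1]
    - [1,-0.2,-0.35,0,0,-0.21,1]
    - [1,-0.2,-0.35,0,0,-0.21,1]
    - [1,-0.2,-0.35,0,0,-0.21,1]

```text
time_s: 3.72
position: [0.4831, 0.0196, 0.456]
tcp_rot: [[-0.001, 1.0, 0.001], [1.0, 0.001, -0.001], [-0.001, 0.001, -1.0]]
force: [-0.5, -0.4, -0.4]
opening: 1.003
grasp_force: 0.0
```

```bash
python3 - <<'E'
from h import *
c=cap('wrist','w1');cap('scene','sc1')
for n in ('wrist','scene'):
  for t in ('plunger_top','lid_centre','pin_handle','pin_stand','knob_a','slot','capacitor','spool'):
    print(n,t,[(np.round(f['location']).astype(int).tolist(),round(f['conf'],2)) for f in nets.find_in(n,t)][:6])
E
```

```text
wrist plunger_top [([375, 137], 0.96)]
wrist lid_centre [([382, 47], 0.86)]
wrist pin_handle []
wrist pin_stand []
wrist knob_a [([388, 335], 0.61), ([341, 306], 0.59), ([365, 99], 0.26)]
wrist slot [([368, 97], 0.61)]
wrist capacitor [([459, 8], 0.9), ([364, 99], 0.73)]
wrist spool [([219, 2], 0.6)]
scene plunger_top [([389, 240], 0.44)]
scene lid_centre [([298, 186], 0.59), ([271, 188], 0.58)]
scene pin_handle [([223, 196], 0.45)]
scene pin_stand [([226, 220], 0.64)]
scene knob_a [([419, 247], 0.56), ([388, 240], 0.44)]
scene slot [([294, 212], 0.77)]
scene capacitor [([224, 196], 0.57), ([296, 186], 0.17)]
scene spool [([223, 252], 0.64)]
```

View pics/w1.png

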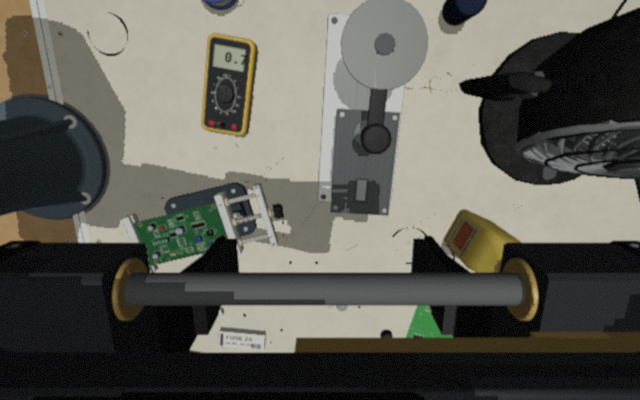

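The dispenser is seen from above: plunger head at (375,137), lid centre at (384,44), a slot-like patch near (361,188). I'll zoom in on that patch.

```bash
python3 - <<'E'
import cv2
a=cv2.imread('pics/w1.png')[85:225,260:420]
cv2.imwrite('pics/a1.png',cv2.resize(a,None,fx=4,fy=4,interpolation=2))
E
```

```text
(no output)
```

View pics/a1.png

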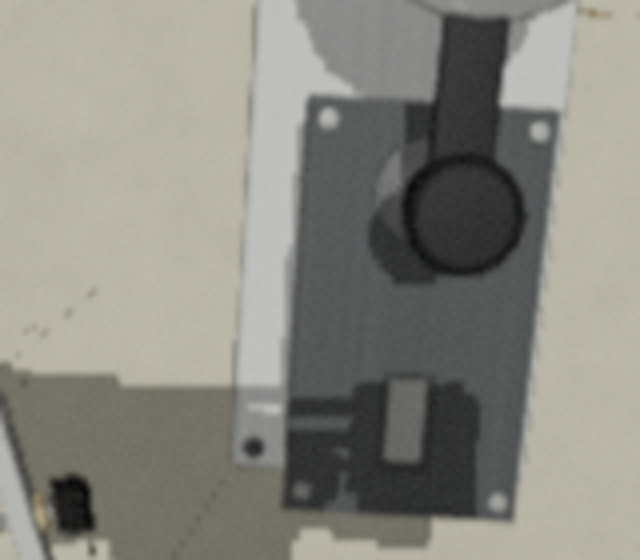

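The slot shows clearly at full pixel (361.5,190), and the black blob turns out to be the PCB holder's own screw.

```bash
cat > fit.py <<'E'
from h import *
from scipy.optimize import least_squares
np.set_printoptions(precision=4,suppress=True)
c=cap('wrist')
f=lambda x,y:np.array((x/4+260,y/4+85))
obs=[((-.044,-.006,.1),f(307,95)),((.044,-.006,.1),f(560,112)),((-.044,-.154,.1),f(283,507)),((.044,-.154,.1),f(514,521)),((0,-.035,.196),f(465,213)),((0,.07,.176),(384.5,44)),((-.065,-.165,.012),f(235,462))]
def P(v,p): 
    a=v[2];return [v[0]+np.cos(a)*p[0]-np.sin(a)*p[1],v[1]+np.sin(a)*p[0]+np.cos(a)*p[1],p[2]]
r=least_squares(lambda v:np.concatenate([proj(c,P(v,p))-q for p,q in obs]),[.546,.075,-.08],loss='soft_l1')
print(r.x,np.degrees(r.x[2]));print(np.round(r.fun.reshape(-1,2),1))
s=atz(c,f(406,420),.1);v=r.x;a=v[2];d=s[:2]-v[:2];print('slot',s,'in disp',[np.cos(a)*d[0]+np.sin(a)*d[1],-np.sin(a)*d[0]+np.cos(a)*d[1]])
for n,p in (('column',(0,-.035,0)),('funnel',(0,.07,.164)),('lidopen',(.105,-.03,.17))):print(n,P(v,p))
C=cap('scene');print('pin handle',atz(C,(223,195),.122),'foot',atz(C,(226,220),.01))
plan([(.512,.2,.42,90),])
E
python3 fit.py
```

```text
[ 0.5454  0.0867 -0.0634] -3.6347236827894776
[[ 0.9  0.6]
 [ 0.3  0.4]
 [-0.2 -1.2]
 [ 0.1 -1.3]
 [ 0.5  0.6]
 [-0.9 -0.4]
 [-1.3  0.7]]
slot [ 0.5375 -0.0324  0.1   ] in disp [np.float64(-0.00030267056312916103), np.float64(-0.11938421178197813)]
column [np.float64(0.5431736080730404), np.float64(0.05177279446188368), 0]
funnel [np.float64(0.5498301203131459), np.float64(0.15656158606097276), 0.164]
lidopen [np.float64(0.6482793764454677), np.float64(0.050106224678877584), 0.17]
pin handle [0.5179 0.321  0.122 ] foot [0.5094 0.3204 0.01  ]
(0.512, 0.2, 0.42, 90) [0.6058, 0.096, 0.1185, -0.0, 0.0, -0.0008] rows>=4.5
```

move_arm:
  increments:
    - [0.6,0.1,0.1,0,0,0,1]
    - [0.6,0.1,0.1,0,0,0,1]
    - [0.6,0.1,0.1,0,0,0,1]
    - [0.6,0.1,0.1,0,0,0,1]
    - [0.6,0.1,0.1,0,0,0,1]
    - [0.6,0.1,0.1,0,0,0,1]
    - [0.6,0.1,0.1,0,0,0,1]

```text
time_s: 5.3
position: [0.513, 0.199, 0.425]
tcp_rot: [[0.0, 1.0, -0.001], [1.0, -0.0, -0.001], [-0.001, -0.001, -1.0]]
force: [0.6, -0.6, -0.1]
opening: 1.0
grasp_force: 0.0
```

```bash
python3 - <<'E'
from h import *
c=cap('wrist','w2');S=cap('side','sd2')
for n in ('wrist','side'):
  for t in ('pin_handle','pin_stand','capacitor','plunger_top','lid_centre'):
    print(n,t,[(np.round(f['location']).astype(int).tolist(),round(f['conf'],2)) for f in nets.find_in(n,t)][:6])
E
```

```text
wrist pin_handle [([323, 66], 0.82)]
wrist pin_stand [([337, 65], 0.64)]
wrist capacitor [([438, 132], 0.64), ([199, 104], 0.23)]
wrist plunger_top []
wrist lid_centre [([357, 202], 0.97)]
side pin_handle [([290, 156], 0.43)]
side pin_stand [([295, 180], 0.74)]
side capacitor [([343, 178], 0.67), ([314, 163], 0.58)]
side plunger_top []
side lid_centre [([308, 157], 0.54), ([308, 204], 0.41)]
```

View pics/w2.png

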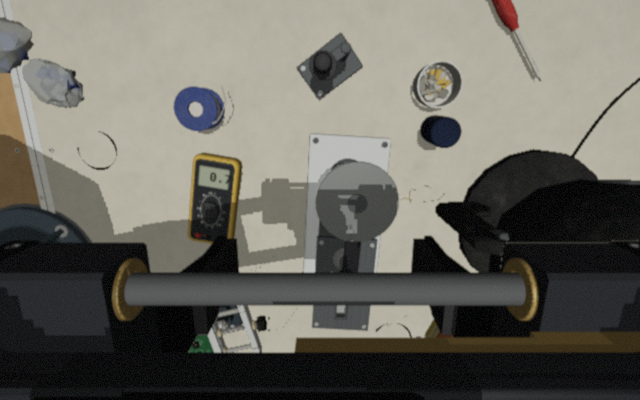

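The pin handle is at about (323,62), its stand post beyond it at (343,45), and the capacitor is at (440,130), well clear.

```bash
python3 - <<'E'
from h import *
np.set_printoptions(precision=4,suppress=True)
c=cap('wrist');S=cap('side')
im=c['image'][25:110,285:370];g=cv2.cvtColor(im,cv2.COLOR_BGR2GRAY)
m=(g<45).astype(np.uint8);n,l,st,ce=cv2.connectedComponentsWithStats(m)
for i in range(1,n):
    if st[i,4]>30:print('dark',st[i]+[285,25,0,0,0],ce[i]+[285,25])
print(atz(c,(323,66),.122),atz(c,(323,61),.14),tri([(c,(323,65)),(S,(290,156))]),atz(S,(290,156),.125))
cv2.imwrite('pics/a2.png',cv2.resize(im,None,fx=6,fy=6,interpolation=2))
E
```

```text
dark [312  51  20  30 277] [321.2347  68.361 ]
dark [337  53  11  10  40] [342.3   57.95]
[0.5116 0.3148 0.122 ] [0.5117 0.3185 0.14  ] [0.5084 0.3182 0.1029] [0.4991 0.2642 0.125 ]
```

View pics/a2.png

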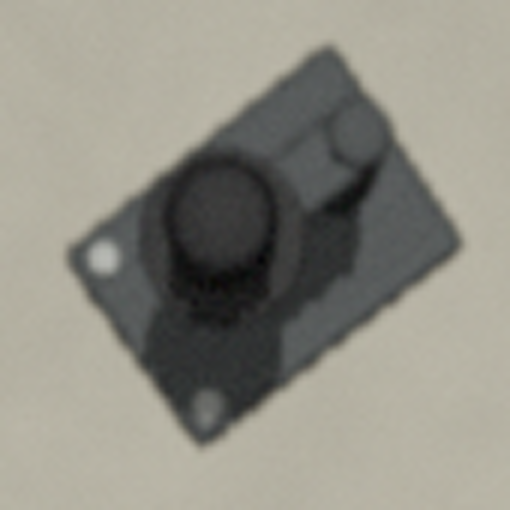

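The handle's top face is centred at full pixel (321.7,60), the post's top is at (344.7,47) and the foot shows clearly.

```bash
python3 - <<'E'
from h import *
np.set_printoptions(precision=4,suppress=True)
c=cap('wrist')
print(atz(c,(321.7,60),.14),atz(c,(321.7,64.5),.102),atz(c,(344.7,47.2),.098))
plan([(.5103,.3185,.2,90),(.5103,.3185,.119,90)])
E
```

```text
[0.5101 0.3197 0.14  ] [0.5098 0.3187 0.102 ] [0.5389 0.3395 0.098 ]
(0.5103, 0.3185, 0.2, 90) [0.4011, -0.0109, 0.7519, -0.0, -0.0, -0.0009] rows>=6.1
(0.5103, 0.3185, 0.119, 90) [0.0, 0.0, 0.27, 0.0, 0.0, 0.0] rows>=1.9
```

move_arm:
  increments:
    - [0.402,-0.008,0.3,0,0,-0.001,1]
    - [0.402,-0.008,0.3,0,0,-0.001,1]
    - [0.402,-0.008,0.3,0,0,-0.001,1]
    - [0.402,-0.008,0.3,0,0,-0.001,1]
    - [0.402,-0.008,0.75,0,0,-0.001,1]
    - [0.402,-0.008,0.75,0,0,-0.001,1]
    - [0.402,-0.008,0.75,0,0,-0.001,1]
    - [0.402,-0.008,0.75,0,0,-0.001,1]
    - [0.402,-0.008,0.75,0,0,-0.001,1]
    - [0.402,-0.008,0.75,0,0,-0.001,1]

```text
time_s: 6.88
position: [0.5121, 0.3192, 0.2015]
tcp_rot: [[-0.0, 1.0, 0.001], [1.0, 0.0, 0.001], [0.001, 0.001, -1.0]]
force: [0.8, -0.2, 0.8]
opening: 1.0
grasp_force: 0.0
```

```bash
python3 - <<'E'
from h import *
np.set_printoptions(precision=4,suppress=True)
plan([(.5101,.319,.119,90)])
c=cap('wrist','w3')
for q in [(.5101,.319,.14),(.5101,.319,.102)]: print(proj(c,q))
im=c['image'];print([ (np.round(f['location']).tolist(),f['conf']) for f in nets.find_in('wrist','pin_handle')])
E
```

```text
(0.5101, 0.319, 0.119, 90) [-0.0007, -0.0071, 0.2749, 0.0004, -0.0002, 0.0001] rows>=2.0
[321.4881 221.4902]
[321.8381 205.095 ]
[([324.0, 204.0], 0.93)]
```

View pics/w3.png

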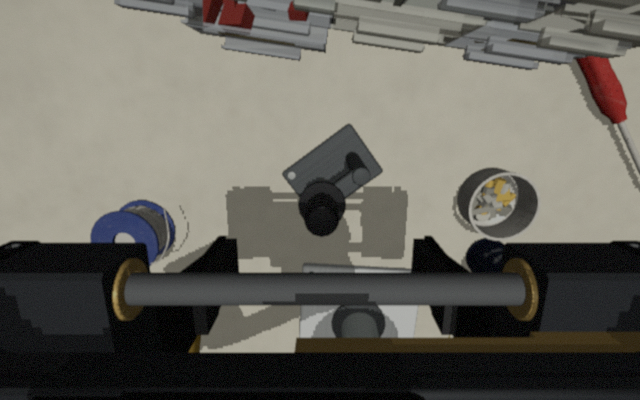

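Seen from just above, the handle's top at (321,221) and collar at (321,206) match the projection, so I'll descend and grip.

move_arm:
  increments:
    - [0,-0.004,0.13,0,0,0,1]
    - [0,-0.004,0.2,0,0,0,1]
    - [0,-0.004,0.275,0,0,0,1]
    - [0,-0.004,0.275,0,0,0,0.1]
    - [0,-0.004,0.275,0,0,0,0]
    - [0,-0.004,0.275,0,0,0,0]
    - [0,-0.004,0.275,0,0,0,0]
    - [0,-0.004,0.275,0,0,0,0]
    - [0,-0.004,0.275,0,0,0,0]
    - [0,-0.004,0.275,0,0,0,0]

```text
time_s: 7.82
position: [0.5104, 0.319, 0.119]
tcp_rot: [[-0.0, 1.0, 0.001], [1.0, 0.0, 0.001], [0.001, 0.001, -1.0]]
force: [0.3, 0.1, -0.5]
opening: 0.553
grasp_force: 0.0
```

move_arm:
  increments:
    - [0,0,0,0,0,0,0]
    - [0,0,0,0,0,0,0]
    - [0,0,0,0,0,0,0]
    - [0,0,0,0,0,0,0]

```text
time_s: 8.15
position: [0.5099, 0.3188, 0.118]
tcp_rot: [[-0.0, 1.0, -0.0], [1.0, 0.0, -0.0], [-0.0, -0.0, -1.0]]
force: [0.0, -0.2, -0.4]
opening: 0.249
grasp_force: 6.7
```

move_arm:
  increments:
    - [0,0,0,0,0,0,0]
    - [0,0,0,0,0,0,0]
    - [0,0,0,0,0,0,0]
    - [0,0,-0.1,0,0,0,0]
    - [0,0,-0.2,0,0,0,0]
    - [0,0,-0.8,0,0,0,0]
    - [0,0,-0.8,0,0,0,0]
    - [0,0,-0.8,0,0,0,0]
    - [0,0,-0.8,0,0,0,0]
    - [0,0,-0.8,0,0,0,0]

```text
time_s: 8.98
position: [0.5123, 0.3199, 0.3656]
tcp_rot: [[-0.001, 1.0, 0.012], [1.0, 0.0, 0.005], [0.005, 0.012, -1.0]]
force: [0.7, 0.2, 1.1]
opening: 0.242
grasp_force: 30.0
```

move_arm:
  increments:
    - [-0.6,0.045,-0.01,0,0,0,0]
    - [-0.6,0.045,-0.01,0,0,0,0]
    - [-0.6,0.045,-0.01,0,0,0,0]
    - [-0.6,0.045,-0.01,0,0,0,0]
    - [-0.6,0.045,-0.01,0,0,0,0]
    - [-0.6,0.045,-0.01,0,0,0,0]

```text
time_s: 9.48
position: [0.5237, 0.1353, 0.361]
tcp_rot: [[0.005, 1.0, -0.0], [1.0, -0.005, -0.001], [-0.001, -0.0, -1.0]]
force: [0.3, -0.1, -0.2]
opening: 0.241
grasp_force: 30.0
```

move_arm:
  increments:
    - [-0.57,0.045,0,0,0,0,0]
    - [-0.57,0.045,0,0,0,0,0]
    - [-0.57,0.045,0,0,0,0,0]
    - [-0.57,0.045,0,0,0,0,0]
    - [-0.57,0.045,0,0,0,0,0]
    - [-0.57,0.045,0,0,0,0,0]

```text
time_s: 9.98
position: [0.5374, -0.0337, 0.3606]
tcp_rot: [[0.003, 1.0, -0.0], [1.0, -0.003, 0.001], [0.001, -0.0, -1.0]]
force: [0.1, 0.7, -0.2]
opening: 0.242
grasp_force: 30.0
```

```bash
python3 - <<'E'
from h import *
print(bot.read_state()['opening'])
plan([(.5375,-.0324,.235,90)])
E
```

```text
0.24198283408547952
(0.5375, -0.0324, 0.235, 90) [0.0039, 0.0005, 0.4188, -0.0001, -0.0002, -0.0011] rows>=3.0
```

move_arm:
  increments:
    - [0.003,0,0.1,0,0,0,0]
    - [0.003,0,0.2,0,0,0,0]
    - [0.003,0,0.3,0,0,0,0]
    - [0.003,0,0.42,0,0,0,0]
    - [0.003,0,0.42,0,0,0,0]
    - [0.003,0,0.42,0,0,0,0]

```text
time_s: 10.48
position: [0.5358, -0.0289, 0.2338]
tcp_rot: [[-0.002, 1.0, -0.005], [1.0, 0.002, 0.002], [0.002, -0.005, -1.0]]
force: [1.1, 1.0, 0.2]
opening: 0.242
grasp_force: 30.0
```

```bash
python3 - <<'E'
from h import *
np.set_printoptions(precision=4,suppress=True)
s=bot.read_state();p=s['position'];print(p)
W=cap('wrist');S=cap('side');C=cap('scene')
tip=p-np.array([0,0,.106]);sl=(.5375,-.0324,.1)
out=[]
for n,c in (('w',W),('s',S),('c',C)):
    print(n,proj(c,tip),proj(c,sl))
    x,y=proj(c,sl).astype(int);x=max(x,60);y=min(max(y,50),350);out.append(cv2.resize(c['image'][y-50:y+50,x-33:x+33],None,fx=4,fy=4,interpolation=2))
cv2.imwrite('pics/t.png',np.hstack(out))
E
```

```text
[ 0.5358 -0.0289  0.2338]
w [325.4646 202.772 ] [327.5517 197.8709]
s [313.8271 191.7734] [314.4009 200.5533]
c [319.7606 203.2614] [320.8107 209.1471]
```

View pics/t.png

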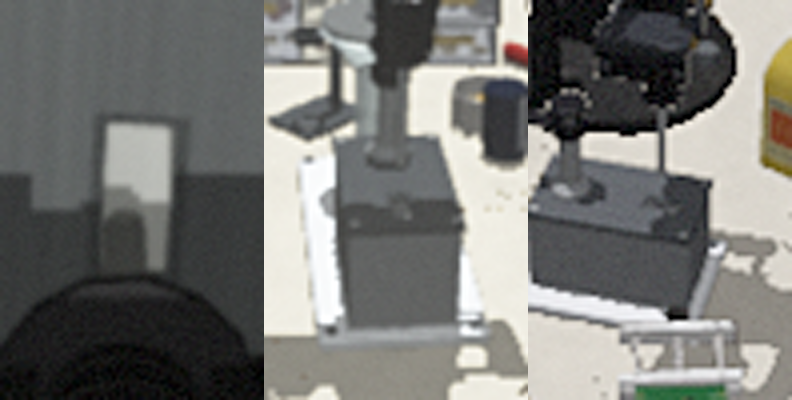

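The wrist crop shows the slot centred at x≈138 and the rod tip at x≈125, so I need to shift about +2 mm in x. I'll check the settled pose first.

```bash
python3 - <<'E'
from h import *
for i in range(3):
    print(bot.read_state()['position'],bot.read_state()['tcp_rot'][:,2]);cap('wrist')
plan([(.5382,-.0324,.175,90)])
E
```

```text
[ 0.5388358  -0.03072103  0.23737343] [ 4.56603910e-03 -8.90232318e-04 -9.99989179e-01]
[ 0.53879498 -0.03097142  0.2375062 ] [ 0.00491923 -0.00107822 -0.99998732]
[ 0.53859047 -0.03115556  0.23737331] [ 0.00466029 -0.00107048 -0.99998857]
(0.5382, -0.0324, 0.175, 90) [-0.0036, -0.0012, 0.207, 0.0013, 0.0003, 0.0002] rows>=1.5
```

move_arm:
  increments:
    - [-0.004,-0.001,0,0,0,0,0]
    - [-0.004,-0.001,0.05,0,0,0,0]
    - [-0.004,-0.001,0.08,0,0,0,0]
    - [-0.004,-0.001,0.1,0,0,0,0]
    - [-0.004,-0.001,0.12,0,0,0,0]
    - [-0.004,-0.001,0.14,0,0,0,0]
    - [-0.004,-0.001,0.155,0,0,0,0]
    - [-0.004,-0.001,0.155,0,0,0,0]

```text
time_s: 11.45
position: [0.5362, -0.0324, 0.1875]
tcp_rot: [[-0.0, 1.0, -0.002], [1.0, 0.0, 0.0], [0.0, -0.002, -1.0]]
force: [-0.2, -0.2, -1.8]
opening: 0.246
grasp_force: 30.0
```

move_arm:
  increments:
    - [0,0,0.02,0,0,0,0]
    - [0,0,0.035,0,0,0,0]
    - [0,0,0.046,0,0,0,0]
    - [0,0,0.05,0,0,0,0]
    - [0,0,0.05,0,0,0,0]
    - [0,0,0.05,0,0,0,0]
    - [0,0,0.05,0,0,0,0]
    - [0,0,0.05,0,0,0,0]

```text
time_s: 12.12
position: [0.5373, -0.0326, 0.1739]
tcp_rot: [[-0.0, 1.0, 0.001], [1.0, 0.0, -0.0], [-0.0, 0.001, -1.0]]
force: [0.8, -0.9, 1.8]
opening: 0.243
grasp_force: 30.0
```

```bash
python3 - <<'E'
from h import *
s=bot.read_state();print(s['position'],s['force'])
S=cap('side');C=cap('scene')
for n in ('side','scene'):
  for t in ('lid_centre','plunger_top'): print(n,t,[(np.round(f['location']).tolist(),f['conf']) for f in nets.find_in(n,t)])
o=np.array([.5454,.0867])
for n,c in (('side',S),('scene',C)): print(n,'open',proj(c,(.648,.05,.174)),'shut',proj(c,(.55,.1566,.174)))
cv2.imwrite('pics/u.png',np.hstack([cv2.resize(S['image'][120:260,250:380],None,fx=3,fy=3),cv2.resize(C['image'][130:270,240:370],None,fx=3,fy=3)]))
E
```

```text
[ 0.5372563  -0.0325882   0.17388409] [ 0.82115819 -0.85593985  1.82326775]
side lid_centre [([340.0, 166.0], 0.74), ([241.0, 185.0], 0.24)]
side plunger_top [([330.0, 312.0], 0.67), ([356.0, 272.0], 0.5)]
scene lid_centre [([300.0, 174.0], 0.9)]
scene plunger_top [([295.0, 183.0], 0.41)]
side open [345.15882303 164.88894304] shut [308.76618472 153.67887867]
scene open [304.69533129 171.33475811] shut [268.86418036 183.79381745]
```

View pics/u.png

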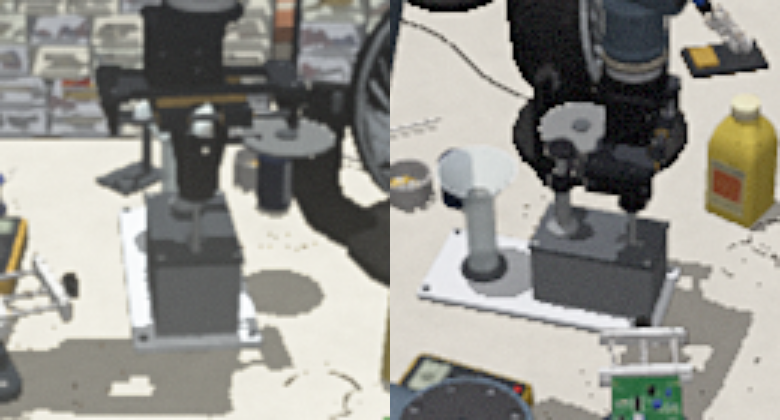

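The lid has swung open over the +x side and the funnel is exposed. Now the pin goes back to its stand.

move_arm:
  increments:
    - [0,0,0,0,0,0,0]
    - [0,0,0,0,0,0,0]
    - [0,0,-0.1,0,0,0,0]
    - [0,0,-0.2,0,0,0,0]
    - [0,0,-0.33,0,0,0,0]
    - [0,0,-0.64,0,0,0,0]
    - [0,0,-0.64,0,0,0,0]
    - [0,0,-0.64,0,0,0,0]
    - [0,0,-0.64,0,0,0,0]
    - [0,0,-0.64,0,0,0,0]

```text
time_s: 13.25
position: [0.5357, -0.0322, 0.3647]
tcp_rot: [[-0.0, 1.0, -0.002], [1.0, 0.0, 0.0], [0.0, -0.002, -1.0]]
force: [0.3, 0.8, -1.5]
opening: 0.243
grasp_force: 30.0
```

move_arm:
  increments:
    - [0.58,-0.045,0,0,0,0,0]
    - [0.58,-0.045,0,0,0,0,0]
    - [0.58,-0.045,0,0,0,0,0]
    - [0.58,-0.045,0,0,0,0,0]
    - [0.58,-0.045,0,0,0,0,0]
    - [0.58,-0.045,0,0,0,0,0]

```text
time_s: 13.75
position: [0.5208, 0.1441, 0.3622]
tcp_rot: [[-0.005, 1.0, -0.007], [1.0, 0.005, -0.0], [-0.0, -0.007, -1.0]]
force: [0.5, -0.5, -1.0]
opening: 0.246
grasp_force: 30.0
```

move_arm:
  increments:
    - [0.592,-0.045,0,0,0,0,0]
    - [0.592,-0.045,0,0,0,0,0]
    - [0.592,-0.045,0,0,0,0,0]
    - [0.592,-0.045,0,0,0,0,0]
    - [0.592,-0.045,0,0,0,0,0]
    - [0.592,-0.045,0,0,0,0,0]
    - [0.592,-0.045,0,0,0,0,0]

```text
time_s: 14.33
position: [0.5094, 0.3177, 0.3635]
tcp_rot: [[-0.001, 1.0, -0.003], [1.0, 0.0, -0.003], [-0.003, -0.003, -1.0]]
force: [1.0, -0.5, -0.7]
opening: 0.243
grasp_force: 30.0
```

```bash
python3 - <<'E'
from h import *
for i in range(3): cap('wrist');print(bot.read_state()['position'])
plan([(.5101,.3188,.23,90)])
E
```

```text
[0.50965994 0.31711619 0.36394839]
[0.50990298 0.31687087 0.36443204]
[0.51005209 0.31687087 0.3648304 ]
(0.5101, 0.3188, 0.23, 90) [0.0071, 0.0008, 0.4494, -0.0004, 0.0005, -0.0007] rows>=3.2
```

move_arm:
  increments:
    - [0.006,0,0.12,0,0,0,0]
    - [0.006,0,0.25,0,0,0,0]
    - [0.006,0,0.38,0,0,0,0]
    - [0.006,0,0.5,0,0,0,0]
    - [0.006,0,0.6,0,0,0,0]
    - [0.006,0,0.7,0,0,0,0]
    - [0.006,0,0.78,0,0,0,0]
    - [0.006,0,0.8,0,0,0,0]
    - [0.006,0,0.81,0,0,0,0]
    - [0.006,0,0.81,0,0,0,0]

```text
time_s: 15.32
position: [0.5105, 0.3201, 0.1229]
tcp_rot: [[0.001, 1.0, 0.0], [1.0, -0.001, 0.0], [0.0, 0.0, -1.0]]
force: [0.9, -0.2, -0.8]
opening: 0.248
grasp_force: 30.0
```

```bash
python3 - <<'E'
from h import *
for i in range(2): cap('wrist');s=bot.read_state();print(s['position'],s['force'])
E
```

```text
[0.51102933 0.3206405  0.12386832] [ 0.32058469 -0.11639198 -0.52542784]
[0.51120481 0.32094412 0.12439418] [ 0.18337097  0.26604348 -0.37465639]
```

move_arm:
  increments:
    - [-0.003,0,0.012,0,0,0,0]
    - [-0.003,0,0.017,0,0,0,0]
    - [-0.003,0,0.017,0,0,0,0]
    - [-0.003,0,0.017,0,0,0,0.4]
    - [-0.003,0,0.017,0,0,0,0.5]
    - [-0.003,0,0.017,0,0,0,0.6]
    - [-0.003,0,0.017,0,0,0,0.6]
    - [-0.003,0,-0.2,0,0,0,0.6]
    - [-0.003,0,-0.5,0,0,0,0.6]
    - [-0.003,0,-0.8,0,0,0,0.6]

```text
time_s: 16.25
position: [0.509, 0.3198, 0.2428]
tcp_rot: [[-0.0, 1.0, -0.003], [1.0, 0.0, -0.001], [-0.001, -0.003, -1.0]]
force: [1.8, -0.1, -0.4]
opening: 0.585
grasp_force: 0.0
```

move_arm:
  increments:
    - [-0.3,0.05,-0.25,0,0,0,0.6]
    - [-0.6,0.05,-0.25,0,0,0,0.6]
    - [-0.8,0.05,-0.25,0,0,0,0.6]
    - [-0.9,0.05,-0.25,0,0,0,0.6]
    - [-0.9,0.05,-0.25,0,0,0,0.6]
    - [-0.9,0.05,-0.25,0,0,0,0.6]
    - [-0.9,0.05,-0.25,0,0,0,0.6]
    - [-0.9,0.05,-0.25,0,0,0,0.6]

```text
time_s: 16.92
position: [0.5261, 0.0441, 0.319]
tcp_rot: [[0.006, 1.0, 0.004], [1.0, -0.006, -0.004], [-0.004, 0.004, -1.0]]
force: [0.8, -0.1, 0.3]
opening: 0.602
grasp_force: 0.0
```

```bash
python3 - <<'E'
from h import *
np.set_printoptions(precision=4,suppress=True)
c=cap('wrist','w5');S=cap('side','s5');C=cap('scene','c5')
for n,k in (('wrist',c),('side',S),('scene',C)):
  for t in ('pin_handle','pin_stand','knob_a','big_knob'):
    for f in nets.find_in(n,t): print(n,t,np.round(f['location']),round(f['conf'],2),atz(k,f['location'],.122 if t[0]=='p' else .0075)[:2])
  print(n,proj(k,(.51,.319,.14)),proj(k,(.51,.319,.102)))
print(bot.read_state()['position'])
E
```

```text
wrist pin_handle [360. 151.] 0.63 [0.5619 0.0705]
wrist pin_stand [348. 191.] 0.36 [0.5503 0.03  ]
wrist [ 300.5998 -177.4547] [ 303.3411 -143.3188]
side pin_stand [296. 177.] 0.61 [0.4992 0.0894]
side knob_a [365. 299.] 0.61 [ 0.6029 -0.3584]
side knob_a [331. 315.] 0.39 [ 0.5149 -0.3926]
side big_knob [357. 273.] 0.52 [ 0.6097 -0.2634]
side big_knob [314. 200.] 0.49 [0.5679 0.1355]
side big_knob [366. 301.] 0.48 [ 0.6042 -0.3632]
side [291.1659 146.65  ] [291.2571 156.1253]
scene pin_handle [223. 199.] 0.41 [0.4944 0.312 ]
scene pin_handle [422. 245.] 0.34 [ 0.4022 -0.388 ]
scene pin_stand [225. 220.] 0.54 [0.392  0.2674]
scene knob_a [409. 226.] 0.52 [ 0.6183 -0.3472]
scene [222.1495 192.485 ] [223.4359 200.7695]
[0.5247 0.0503 0.3174]
```

move_arm:
  increments:
    - [-0.83,0.05,0,0,0,0,0.6]
    - [-0.83,0.05,0,0,0,0,0.6]
    - [-0.83,0.05,0,0,0,0,0.6]
    - [-0.83,0.05,0,0,0,0,0.6]
    - [-0.83,0.05,0,0,0,0,0.6]
    - [-0.83,0.05,0,0,0,0,0.6]
    - [-0.83,0.05,0,0,0,0,0.6]

```text
time_s: 18.25
position: [0.5407, -0.2071, 0.3174]
tcp_rot: [[0.006, 1.0, 0.002], [1.0, -0.006, -0.006], [-0.006, 0.002, -1.0]]
force: [0.3, -0.0, 0.3]
opening: 0.606
grasp_force: 0.0
```

move_arm:
  increments:
    - [-0.83,0.05,0,0,0,0,0.6]
    - [-0.83,0.05,0,0,0,0,0.6]
    - [-0.83,0.05,0,0,0,0,0.6]
    - [-0.83,0.05,0,0,0,0,0.6]
    - [-0.83,0.05,0,0,0,0,0.6]
    - [-0.83,0.05,0,0,0,0,0.6]
    - [-0.83,0.05,0,0,0,0,0.6]
    - [-0.83,0.05,0,0,0,0,0.6]

```text
time_s: 18.92
position: [0.5542, -0.4503, 0.316]
tcp_rot: [[0.003, 1.0, -0.001], [1.0, -0.003, 0.001], [0.001, -0.001, -1.0]]
force: [0.4, 0.8, -0.4]
opening: 0.6
grasp_force: 0.0
```

```bash
cat > knobs.py <<'E'
from h import *
np.set_printoptions(precision=4,suppress=True)
def k(save):
    c=cap('wrist',save)
    for t in ('knob_a','knob_b','big_knob'):
        for f in nets.find_in('wrist',t): print(t,np.round(f['location'],1),round(f['conf'],2),atz(c,f['location'],.0085)[:2])
    print(bot.read_state()['position'])
    return c
E
python3 - <<'E'
from knobs import *
c=k('w6');C=cap('scene');S=cap('side')
a=c['image'][0:250,130:530];b=cv2.resize(C['image'][170:250,200:260],None,fx=3.1,fy=3.1)[:250]
cv2.imwrite('pics/v.png',np.hstack([cv2.resize(a,None,fx=1.5,fy=1.5),cv2.resize(b,(190,375))]))
E
```

```text
knob_a [291.2  16.8] 0.86 [ 0.5147 -0.278 ]
knob_a [367.7  81.5] 0.8 [ 0.6076 -0.3508]
knob_a [296.8 111.9] 0.67 [ 0.5188 -0.3871]
knob_b [291.2  16.8] 0.86 [ 0.5147 -0.278 ]
knob_b [367.7  81.5] 0.8 [ 0.6076 -0.3508]
knob_b [296.8 111.9] 0.67 [ 0.5188 -0.3871]
big_knob [366.1   1. ] 0.5 [ 0.6029 -0.2614]
[ 0.5552 -0.4462  0.3176]
```

View pics/v.png

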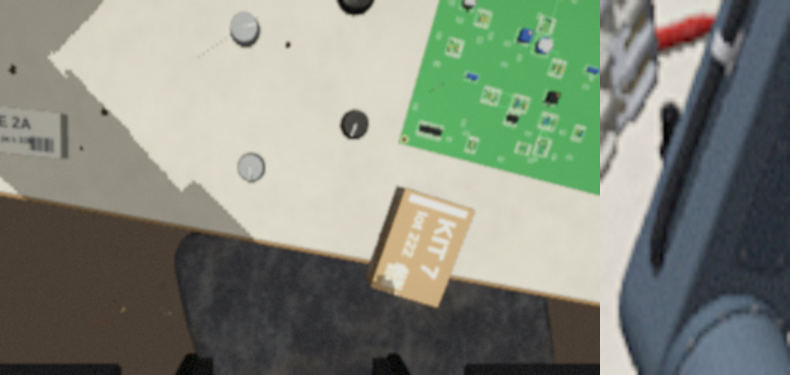

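The wrist view shows exactly three small knobs (crop greys (245,29) and (250,167), black (355,124)), the big knob at the top edge, and the carton well below.

```bash
python3 -c "
from h import *
plan([(.5188,-.387,.07,90),(.5188,-.387,.013,90)])"
```

```text
(0.5188, -0.387, 0.07, 90) [0.1979, -0.1217, 0.8268, 0.0001, 0.0, 0.0007] rows>=6.2
(0.5188, -0.387, 0.013, 90) [0.0, 0.0, 0.19, 0.0, 0.0, 0.0] rows>=1.4
```

move_arm:
  increments:
    - [0.2,-0.12,0.3,0,0,0,0.6]
    - [0.2,-0.12,0.6,0,0,0,0.6]
    - [0.2,-0.12,0.82,0,0,0,0.6]
    - [0.2,-0.12,0.82,0,0,0,0.6]
    - [0.2,-0.12,0.82,0,0,0,0.6]
    - [0.2,-0.12,0.82,0,0,0,0.6]
    - [0.2,-0.12,0.82,0,0,0,0.6]
    - [0.2,-0.12,0.82,0,0,0,0.6]
    - [0.2,-0.12,0.82,0,0,0,0.6]

```text
time_s: 19.97
position: [0.5201, -0.3886, 0.0728]
tcp_rot: [[-0.001, 1.0, 0.002], [1.0, 0.001, -0.002], [-0.002, 0.002, -1.0]]
force: [0.2, -0.9, -0.7]
opening: 0.599
grasp_force: 0.0
```

```bash
python3 - <<'E'
from knobs import *
c=k(None);print(proj(c,(.5188,-.387,.0085)))
plan([(.5188,-.387,.013,90)])
E
```

```text
knob_a [318.1  37.2] 0.97 [ 0.5162 -0.28  ]
knob_a [322.5 214.5] 0.85 [ 0.5188 -0.3851]
knob_a [464.6 162.7] 0.76 [ 0.6069 -0.3512]
knob_b [318.1  37.2] 0.97 [ 0.5162 -0.28  ]
knob_b [322.5 214.5] 0.85 [ 0.5188 -0.3851]
knob_b [464.6 162.7] 0.76 [ 0.6069 -0.3512]
big_knob [473.3   5.3] 0.62 [ 0.6021 -0.2635]
[ 0.5207 -0.3899  0.0746]
[322.5255 217.3658]
(0.5188, -0.387, 0.013, 90) [0.0105, -0.0073, 0.2052, 0.0014, 0.0015, 0.0001] rows>=1.5
```

move_arm:
  increments:
    - [0.01,-0.004,0.1,0,0,0,0.6]
    - [0.01,-0.004,0.19,0,0,0,0.6]
    - [0.01,-0.004,0.202,0,0,0,0.6]
    - [0.01,-0.004,0.202,0,0,0,0.3]
    - [0.01,-0.004,0.202,0,0,0,0]
    - [0.01,-0.004,0.202,0,0,0,0]
    - [0.01,-0.004,0.202,0,0,0,0]
    - [0.01,-0.004,0.202,0,0,0,0]
    - [0.01,-0.004,0.202,0,0,0,0]
    - [0.01,-0.004,0.202,0,0,0,0]

```text
time_s: 21.0
position: [0.5178, -0.3853, 0.0115]
tcp_rot: [[-0.0, 1.0, 0.0], [1.0, 0.0, -0.001], [-0.001, 0.0, -1.0]]
force: [-0.8, -0.1, 4.0]
opening: 0.25
grasp_force: 30.6
```

move_arm:
  increments:
    - [0,0,0,0,0,0,0]
    - [0,0,0,0,0,0,0]
    - [0,0,-0.15,0,0,0,0]
    - [0,0,-0.3,0,0,0,0]
    - [0,0,-0.5,0,0,0,0]
    - [0,0,-0.9,0,0,0,0]
    - [0,0,-0.9,0,0,0,0]
    - [0,0,-0.9,0,0,0,0]
    - [0,0,-0.9,0,0,0,0]

```text
time_s: 21.75
position: [0.5193, -0.3863, 0.2868]
tcp_rot: [[-0.001, 1.0, 0.006], [1.0, 0.001, -0.006], [-0.006, 0.006, -1.0]]
force: [0.6, -0.9, 0.3]
opening: 0.252
grasp_force: 29.9
```

```bash
python3 -c "
from h import *
plan([(.53,-.12,.285,90),(.5498,.1566,.285,90),(.5498,.1566,.18,90)])"
```

```text
(0.53, -0.12, 0.285, 90) [0.8878, 0.036, 0.0006, 0.002, 0.002, 0.0002] rows>=6.4
(0.5498, 0.1566, 0.285, 90) [0.922, 0.066, 0.0, 0.0, 0.0, 0.0] rows>=6.7
(0.5498, 0.1566, 0.18, 90) [0.0, 0.0, 0.35, 0.0, 0.0, 0.0] rows>=2.5
```

move_arm:
  increments:
    - [0.89,0.036,0,0,0,0,0]
    - [0.89,0.036,0,0,0,0,0]
    - [0.89,0.036,0,0,0,0,0]
    - [0.89,0.036,0,0,0,0,0]
    - [0.89,0.036,0,0,0,0,0]
    - [0.89,0.036,0,0,0,0,0]
    - [0.89,0.036,0,0,0,0,0]
    - [0.89,0.036,0,0,0,0,0]

```text
time_s: 22.42
position: [0.5275, -0.1133, 0.2804]
tcp_rot: [[-0.005, 1.0, -0.002], [1.0, 0.005, 0.003], [0.003, -0.002, -1.0]]
force: [-0.5, -0.0, 0.1]
opening: 0.246
grasp_force: 30.0
```

move_arm:
  increments:
    - [0.92,0.066,0,0,0,0,0]
    - [0.92,0.066,0,0,0,0,0]
    - [0.92,0.066,0,0,0,0,0]
    - [0.92,0.066,0,0,0,0,0]
    - [0.92,0.066,0,0,0,0,0]
    - [0.92,0.066,0,0,0,0,0]
    - [0.92,0.066,0,0,0,0,0]
    - [0.92,0.066,0,0,0,0,0]
    - [0.92,0.066,0,0,0,0,0]
    - [0.92,0.066,0,0,0,0,0]

```text
time_s: 23.25
position: [0.5483, 0.1569, 0.2804]
tcp_rot: [[0.0, 1.0, -0.001], [1.0, -0.0, -0.001], [-0.001, -0.001, -1.0]]
force: [-0.1, 0.2, 0.9]
opening: 0.245
grasp_force: 29.9
```

```bash
python3 -c "
from h import *
C=cap('scene','c7');cap('wrist')
print(bot.read_state()['position'],[(f['location'],f['conf']) for f in nets.find_in('scene','lid_centre')])
plan([(.5498,.1566,.18,90)])"
```

```text
[0.54836832 0.15628512 0.28063119] [([302.1, 174.7], 0.74)]
(0.5498, 0.1566, 0.18, 90) [0.0012, 0.0048, 0.3357, -0.0001, 0.0001, -0.0006] rows>=2.4
```

move_arm:
  increments:
    - [0.001,0.004,0.13,0,0,0,0]
    - [0.001,0.004,0.26,0,0,0,0]
    - [0.001,0.004,0.336,0,0,0,0]
    - [0.001,0.004,0.336,0,0,0,0]
    - [0.001,0.004,0.336,0,0,0,0]
    - [0.001,0.004,0.336,0,0,0,0.6]
    - [0.001,0.004,0.336,0,0,0,0.6]
    - [0.001,0.004,0.336,0,0,0,0.6]
    - [0.001,0.004,0.336,0,0,0,0.6]

```text
time_s: 24.15
position: [0.5503, 0.1584, 0.1817]
tcp_rot: [[-0.0, 1.0, 0.003], [1.0, 0.0, 0.0], [0.0, 0.003, -1.0]]
force: [0.0, -0.7, -0.4]
opening: 0.466
grasp_force: 0.0
```

move_arm:
  increments:
    - [0,0,-0.13,0,0,0,0.6]
    - [0,0,-0.26,0,0,0,0.6]
    - [0,0,-0.39,0,0,0,0.6]
    - [-0.15,0,-0.43,0,0,0,0.6]
    - [-0.3,0,-0.43,0,0,0,0.6]
    - [-0.3,0,-0.43,0,0,0,0.6]
    - [-0.3,0,-0.43,0,0,0,0.6]
    - [-0.3,0,-0.43,0,0,0,0.6]

```text
time_s: 24.82
position: [0.5491, 0.0684, 0.3093]
tcp_rot: [[0.001, 1.0, 0.0], [1.0, -0.001, 0.001], [0.001, 0.0, -1.0]]
force: [-0.0, -0.0, -0.9]
opening: 0.601
grasp_force: 0.0
```

```bash
python3 - <<'E'
from knobs import *
W=cap('wrist');C=cap('scene');S=cap('side')
x,y=proj(W,(.5498,.1566,.14)).astype(int);print(x,y)
u,v=proj(C,(.5498,.1566,.1)).astype(int);s,t=proj(S,(.51,.319,.1)).astype(int)
y=max(y,45)
print(nets.find_in('wrist','knob_b'),nets.find_in('scene','knob_b'))
o=[cv2.resize(W['image'][y-45:y+45,x-45:x+45],(360,360)),cv2.resize(C['image'][v-45:v+45,u-50:u+40],(360,360))]
cv2.imwrite('pics/x.png',np.hstack(o))
plan([(.58,-.10,.3,90),(.6073,-.351,.3,90),(.6073,-.351,.07,90)])
E
```

```text
325 85
[{'location': [323.1, 86.3], 'conf': 0.63}] [{'location': [411.7, 225.0], 'conf': 0.38}]
(0.58, -0.1, 0.3, 90) [-0.5657, 0.1019, 0.0284, -0.0003, -0.0001, 0.0007] rows>=4.1
(0.6073, -0.351, 0.3, 90) [-0.8367, 0.091, 0.0, 0.0, 0.0, 0.0] rows>=6.1
(0.6073, -0.351, 0.07, 90) [0.0, 0.0, 0.7667, 0.0, 0.0, 0.0] rows>=5.5
```

View pics/x.png

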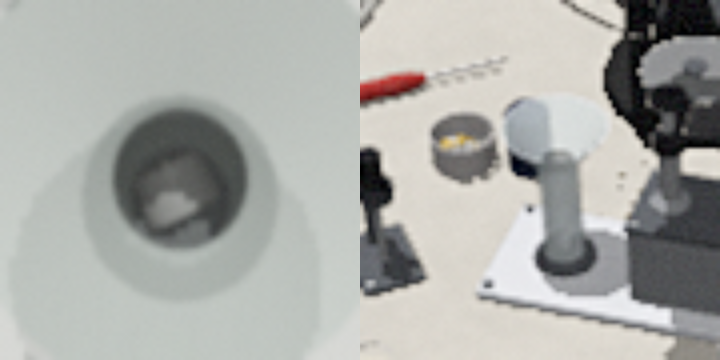

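The first knob lies at the bottom of the well, lid still open, and the pin stands upright in its stand. On to the black knob.

move_arm:
  increments:
    - [-0.56,0.1,0,0,0,0,0.6]
    - [-0.56,0.1,0,0,0,0,0.6]
    - [-0.56,0.1,0,0,0,0,0.6]
    - [-0.56,0.1,0,0,0,0,0.6]
    - [-0.56,0.1,0,0,0,0,0.6]
    - [-0.56,0.1,0,0,0,0,0.6]

```text
time_s: 25.57
position: [0.58, -0.1015, 0.3084]
tcp_rot: [[0.003, 1.0, -0.0], [1.0, -0.003, 0.0], [0.0, -0.0, -1.0]]
force: [0.1, 0.2, 0.2]
opening: 0.604
grasp_force: 0.0
```

move_arm:
  increments:
    - [-0.84,0.09,0.03,0,0,0,0.6]
    - [-0.84,0.09,0.03,0,0,0,0.6]
    - [-0.84,0.09,0.03,0,0,0,0.6]
    - [-0.84,0.09,0.03,0,0,0,0.6]
    - [-0.84,0.09,0.03,0,0,0,0.6]
    - [-0.84,0.09,0.03,0,0,0,0.6]
    - [-0.84,0.09,0.03,0,0,0,0.6]
    - [-0.84,0.09,0.03,0,0,0,0.6]

```text
time_s: 26.23
position: [0.6067, -0.3521, 0.2987]
tcp_rot: [[0.001, 1.0, -0.001], [1.0, -0.001, 0.002], [0.002, -0.001, -1.0]]
force: [0.0, 0.9, -0.4]
opening: 0.599
grasp_force: 0.0
```

move_arm:
  increments:
    - [0,0,0.2,0,0,0,0.6]
    - [0,0,0.4,0,0,0,0.6]
    - [0,0,0.6,0,0,0,0.6]
    - [0,0,0.76,0,0,0,0.6]
    - [0,0,0.76,0,0,0,0.6]
    - [0,0,0.76,0,0,0,0.6]
    - [0,0,0.76,0,0,0,0.6]

```text
time_s: 26.82
position: [0.6034, -0.3449, 0.0659]
tcp_rot: [[-0.003, 1.0, -0.011], [1.0, 0.003, 0.01], [0.01, -0.01, -1.0]]
force: [-0.6, 0.3, -0.4]
opening: 0.602
grasp_force: 0.0
```

```bash
python3 - <<'E'
from knobs import *
c=k('w8');print(proj(c,(.6073,-.351,.0085)))
plan([(.6073,-.351,.013,90)])
E
```

```text
knob_a [330.4 233.7] 0.77 [ 0.6064 -0.3513]
knob_a [178.6 118.1] 0.76 [ 0.517  -0.2804]
knob_b [330.4 233.7] 0.77 [ 0.6064 -0.3513]
knob_b [178.6 118.1] 0.76 [ 0.517  -0.2804]
big_knob [328.2  69.1] 0.84 [ 0.6043 -0.2531]
[ 0.6085 -0.3513  0.0749]
[331.8284 233.2375]
(0.6073, -0.351, 0.013, 90) [0.0015, -0.0049, 0.2063, 0.0012, 0.0008, 0.0006] rows>=1.5
```

move_arm:
  increments:
    - [0.001,-0.005,0.1,0,0,0,0.6]
    - [0.001,-0.005,0.19,0,0,0,0.6]
    - [0.001,-0.005,0.202,0,0,0,0.6]
    - [0.001,-0.005,0.202,0,0,0,0.3]
    - [0.001,-0.005,0.202,0,0,0,0]
    - [0.001,-0.005,0.202,0,0,0,0]
    - [0.001,-0.005,0.202,0,0,0,0]
    - [0.001,-0.005,0.202,0,0,0,0]
    - [0.001,-0.005,0.202,0,0,0,0]
    - [0.001,-0.005,0.202,0,0,0,0]

```text
time_s: 27.85
position: [0.6055, -0.3517, 0.0125]
tcp_rot: [[-0.0, 1.0, 0.001], [1.0, 0.0, -0.001], [-0.001, 0.001, -1.0]]
force: [0.0, 0.9, 4.3]
opening: 0.251
grasp_force: 30.1
```

move_arm:
  increments:
    - [0,0,0,0,0,0,0]
    - [0,0,0,0,0,0,0]
    - [0,0,-0.15,0,0,0,0]
    - [0,0,-0.3,0,0,0,0]
    - [0,0,-0.5,0,0,0,0]
    - [0,0,-0.9,0,0,0,0]
    - [0,0,-0.9,0,0,0,0]
    - [0,0,-0.9,0,0,0,0]
    - [0,0,-0.9,0,0,0,0]

```text
time_s: 28.6
position: [0.6066, -0.3526, 0.2878]
tcp_rot: [[-0.0, 1.0, 0.007], [1.0, 0.0, -0.006], [-0.006, 0.007, -1.0]]
force: [0.9, -0.9, 0.6]
opening: 0.243
grasp_force: 29.8
```

move_arm:
  increments:
    - [0.85,-0.09,0,0,0,0,0]
    - [0.85,-0.09,0,0,0,0,0]
    - [0.85,-0.09,0,0,0,0,0]
    - [0.85,-0.09,0,0,0,0,0]
    - [0.85,-0.09,0,0,0,0,0]
    - [0.85,-0.09,0,0,0,0,0]
    - [0.85,-0.09,0,0,0,0,0]
    - [0.85,-0.09,0,0,0,0,0]

```text
time_s: 29.27
position: [0.577, -0.0932, 0.2812]
tcp_rot: [[-0.005, 1.0, -0.001], [1.0, 0.005, 0.001], [0.001, -0.001, -1.0]]
force: [0.1, -0.4, -0.1]
opening: 0.246
grasp_force: 29.8
```

move_arm:
  increments:
    - [0.84,-0.1,0,0,0,0,0]
    - [0.84,-0.1,0,0,0,0,0]
    - [0.84,-0.1,0,0,0,0,0]
    - [0.84,-0.1,0,0,0,0,0]
    - [0.84,-0.1,0,0,0,0,0]
    - [0.84,-0.1,0,0,0,0,0]
    - [0.84,-0.1,0,0,0,0,0]
    - [0.84,-0.1,0,0,0,0,0]
    - [0.84,-0.1,0,0,0,0,0]

```text
time_s: 30.02
position: [0.5487, 0.1544, 0.2812]
tcp_rot: [[-0.0, 1.0, 0.0], [1.0, 0.0, -0.001], [-0.001, 0.0, -1.0]]
force: [-0.5, -0.1, 0.3]
opening: 0.248
grasp_force: 29.8
```

```bash
python3 -c "
from h import *
cap('wrist');print(bot.read_state()['position'])
plan([(.5498,.1566,.18,90)])"
```

```text
[0.54869957 0.15380204 0.28118425]
(0.5498, 0.1566, 0.18, 90) [0.0097, 0.0036, 0.3373, 0.0, 0.0004, -0.0004] rows>=2.4
```

Drop it, then go straight to grey1 at (.5165,-.2803).

move_arm:
  increments:
    - [0.009,0.003,0.13,0,0,0,0]
    - [0.009,0.003,0.26,0,0,0,0]
    - [0.009,0.003,0.337,0,0,0,0]
    - [0.009,0.003,0.337,0,0,0,0]
    - [0.009,0.003,0.337,0,0,0,0]
    - [0.009,0.003,0.337,0,0,0,0.6]
    - [0.009,0.003,0.337,0,0,0,0.6]
    - [0.009,0.003,0.337,0,0,0,0.6]
    - [0.009,0.003,0.337,0,0,0,0.6]

```text
time_s: 30.82
position: [0.5498, 0.1583, 0.182]
tcp_rot: [[-0.0, 1.0, 0.003], [1.0, 0.0, 0.0], [0.0, 0.003, -1.0]]
force: [0.5, 0.1, -0.2]
opening: 0.472
grasp_force: 0.0
```

move_arm:
  increments:
    - [0,0,-0.13,0,0,0,0.6]
    - [0,0,-0.26,0,0,0,0.6]
    - [0,0,-0.39,0,0,0,0.6]
    - [-0.15,0,-0.43,0,0,0,0.6]
    - [-0.3,0,-0.43,0,0,0,0.6]
    - [-0.3,0,-0.43,0,0,0,0.6]
    - [-0.3,0,-0.43,0,0,0,0.6]
    - [-0.3,0,-0.43,0,0,0,0.6]

```text
time_s: 31.48
position: [0.5485, 0.0685, 0.3096]
tcp_rot: [[0.001, 1.0, 0.0], [1.0, -0.001, 0.001], [0.001, 0.0, -1.0]]
force: [0.1, -0.6, 0.3]
opening: 0.6
grasp_force: 0.0
```

```bash
python3 - <<'E'
from knobs import *
W=cap('wrist','w9');S=cap('side')
for n,c in(('wrist',W),('side',S)):
  for f in nets.find_in(n,'knob_a'):print(n,f['location'],f['conf'],atz(c,f['location'],.0085)[:2])
print(proj(W,(.5498,.1566,.04)))
plan([(.53,-.12,.3,90),(.5165,-.2803,.3,90),(.5165,-.2803,.07,90)])
E
```

```text
wrist [326.4, 85.8] 0.68 [0.5508 0.1626]
side [320.2, 281.5] 0.48 [ 0.5103 -0.2825]
[325.6784  89.9283]
(0.53, -0.12, 0.3, 90) [-0.6322, -0.0627, 0.0295, -0.0003, -0.0002, 0.0007] rows>=4.6
(0.5165, -0.2803, 0.3, 90) [-0.5343, -0.045, 0.0, 0.0, 0.0, 0.0] rows>=3.9
(0.5165, -0.2803, 0.07, 90) [0.0, 0.0, 0.7667, 0.0, 0.0, 0.0] rows>=5.5
```

move_arm:
  increments:
    - [-0.63,-0.06,0.02,0,0,0,0.6]
    - [-0.63,-0.06,0.02,0,0,0,0.6]
    - [-0.63,-0.06,0.02,0,0,0,0.6]
    - [-0.63,-0.06,0.02,0,0,0,0.6]
    - [-0.63,-0.06,0.02,0,0,0,0.6]
    - [-0.63,-0.06,0.02,0,0,0,0.6]

```text
time_s: 32.18
position: [0.531, -0.1244, 0.3028]
tcp_rot: [[0.003, 1.0, -0.0], [1.0, -0.003, -0.002], [-0.002, -0.0, -1.0]]
force: [-0.6, 0.5, -0.9]
opening: 0.599
grasp_force: 0.0
```

move_arm:
  increments:
    - [-0.535,-0.045,0,0,0,0,0.6]
    - [-0.535,-0.045,0,0,0,0,0.6]
    - [-0.535,-0.045,0,0,0,0,0.6]
    - [-0.535,-0.045,0.2,0,0,0,0.6]
    - [-0.535,-0.045,0.35,0,0,0,0.6]
    - [-0.535,-0.045,0.5,0,0,0,0.6]
    - [-0.535,-0.045,0.65,0,0,0,0.6]
    - [-0.535,-0.045,0.76,0,0,0,0.6]
    - [-0.535,-0.045,0.76,0,0,0,0.6]
    - [-0.535,-0.045,0.76,0,0,0,0.6]

```text
time_s: 33.02
position: [0.5143, -0.2768, 0.0692]
tcp_rot: [[-0.002, 1.0, -0.01], [1.0, 0.002, 0.009], [0.009, -0.01, -1.0]]
force: [0.3, -0.2, -0.1]
opening: 0.602
grasp_force: 0.0
```

```bash
python3 - <<'E'
from knobs import *
cap('wrist');c=k('w10')
plan([(.5165,-.2803,.013,90)])
E
```

```text
knob_a [324.  220.1] 0.74 [ 0.5152 -0.2779]
knob_b [324.  220.1] 0.74 [ 0.5152 -0.2779]
big_knob [467.  180.6] 0.71 [ 0.6046 -0.2514]
[ 0.5193 -0.2817  0.0778]
(0.5165, -0.2803, 0.013, 90) [0.0054, -0.0101, 0.2159, 0.0012, 0.001, 0.0004] rows>=1.6
```

move_arm:
  increments:
    - [0.009,-0.01,0.1,0,0,0,0.6]
    - [0.009,-0.01,0.2,0,0,0,0.6]
    - [0.009,-0.01,0.212,0,0,0,0.6]
    - [0.009,-0.01,0.212,0,0,0,0.3]
    - [0.009,-0.01,0.212,0,0,0,0]
    - [0.009,-0.01,0.212,0,0,0,0]
    - [0.009,-0.01,0.212,0,0,0,0]
    - [0.009,-0.01,0.212,0,0,0,0]
    - [0.009,-0.01,0.212,0,0,0,0]
    - [0.009,-0.01,0.212,0,0,0,0]

```text
time_s: 34.1
position: [0.5149, -0.2788, 0.0126]
tcp_rot: [[-0.0, 1.0, 0.001], [1.0, 0.0, -0.001], [-0.001, 0.001, -1.0]]
force: [-0.4, -0.3, 5.1]
opening: 0.251
grasp_force: 30.1
```

move_arm:
  increments:
    - [0,0,0,0,0,0,0]
    - [0,0,0,0,0,0,0]
    - [0,0,-0.15,0,0,0,0]
    - [0,0,-0.3,0,0,0,0]
    - [0,0,-0.5,0,0,0,0]
    - [0,0,-0.9,0,0,0,0]
    - [0,0,-0.9,0,0,0,0]
    - [0,0,-0.9,0,0,0,0]
    - [0,0,-0.9,0,0,0,0]

```text
time_s: 34.85
position: [0.5159, -0.2796, 0.2874]
tcp_rot: [[-0.0, 1.0, 0.007], [1.0, 0.0, -0.005], [-0.005, 0.007, -1.0]]
force: [0.2, 0.1, 0.0]
opening: 0.247
grasp_force: 29.8
```

move_arm:
  increments:
    - [0.73,0.055,0,0,0,0,0]
    - [0.73,0.055,0,0,0,0,0]
    - [0.73,0.055,0,0,0,0,0]
    - [0.73,0.055,0,0,0,0,0]
    - [0.73,0.055,0,0,0,0,0]
    - [0.73,0.055,0,0,0,0,0]
    - [0.73,0.055,0,0,0,0,0]

```text
time_s: 35.43
position: [0.53, -0.0561, 0.2815]
tcp_rot: [[-0.005, 1.0, -0.001], [1.0, 0.005, 0.001], [0.001, -0.001, -1.0]]
force: [0.7, -0.1, -0.6]
opening: 0.249
grasp_force: 29.8
```

move_arm:
  increments:
    - [0.73,0.055,0,0,0,0,0]
    - [0.73,0.055,0,0,0,0,0]
    - [0.73,0.055,0,0,0,0,0]
    - [0.73,0.055,0,0,0,0,0]
    - [0.73,0.055,0,0,0,0,0]
    - [0.73,0.055,0,0,0,0,0]
    - [0.73,0.055,0,0,0,0,0]
    - [0.73,0.055,0,0,0,0,0]

```text
time_s: 36.1
position: [0.5475, 0.1584, 0.2813]
tcp_rot: [[-0.001, 1.0, -0.001], [1.0, 0.001, -0.002], [-0.002, -0.001, -1.0]]
force: [-1.0, 0.6, 0.8]
opening: 0.249
grasp_force: 29.8
```

```bash
python3 -c "
from h import *
cap('wrist');print(bot.read_state()['position'])
plan([(.5498,.1566,.18,90)])"
```

```text
[0.54748555 0.15772033 0.28139526]
(0.5498, 0.1566, 0.18, 90) [-0.0032, 0.0079, 0.338, -0.0002, 0.0005, -0.0002] rows>=2.4
```

move_arm:
  increments:
    - [-0.003,0.007,0.13,0,0,0,0]
    - [-0.003,0.007,0.26,0,0,0,0]
    - [-0.003,0.007,0.338,0,0,0,0]
    - [-0.003,0.007,0.338,0,0,0,0]
    - [-0.003,0.007,0.338,0,0,0,0]
    - [-0.003,0.007,0.338,0,0,0,0.6]
    - [-0.003,0.007,0.338,0,0,0,0.6]
    - [-0.003,0.007,0.338,0,0,0,0.6]
    - [-0.003,0.007,0.338,0,0,0,0.6]

```text
time_s: 36.9
position: [0.5503, 0.1586, 0.182]
tcp_rot: [[-0.0, 1.0, 0.003], [1.0, 0.0, 0.0], [0.0, 0.003, -1.0]]
force: [-0.1, -0.0, -0.3]
opening: 0.47
grasp_force: 0.0
```

move_arm:
  increments:
    - [0,0,-0.13,0,0,0,0.3]
    - [0,0,-0.26,0,0,0,0.3]
    - [0,0,-0.39,0,0,0,0]
    - [-0.15,0,-0.43,0,0,0,0]
    - [-0.345,0.02,-0.43,0,0,0,0]
    - [-0.345,0.02,-0.43,0,0,0,0]
    - [-0.345,0.02,-0.43,0,0,0,0]
    - [-0.345,0.02,-0.43,0,0,0,0]

```text
time_s: 37.57
position: [0.5555, 0.0544, 0.3102]
tcp_rot: [[0.002, 1.0, 0.001], [1.0, -0.002, 0.0], [0.0, 0.001, -1.0]]
force: [-0.0, 0.2, -0.5]
opening: 0.051
grasp_force: 0.0
```

```bash
python3 - <<'E'
from knobs import *
W=cap('wrist');C=cap('scene');S=cap('side')
for n,c in(('wrist',W),('side',S),('scene',C)):
  for t in('knob_a','big_knob'):
    for f in nets.find_in(n,t):print(n,t,f['location'],f['conf'],atz(c,f['location'],.0085)[:2])
x,y=proj(W,(.5498,.1566,.126)).astype(int);y=max(y,40)
cv2.imwrite('pics/y.png',np.hstack([cv2.resize(W['image'][y-40:y+40,x-32:x+32],(240,300)),cv2.resize(C['image'][120:270,190:470],(560,300))]))
print(bot.read_state()['position']);plan([(.5432,.0518,.235,90)])
E
```

```text
wrist knob_a [315.3, 73.2] 0.8 [0.5447 0.163 ]
wrist knob_a [310.6, 207.8] 0.63 [ 0.537  -0.0078]
scene knob_a [299.4, 173.0] 0.54 [0.8532 0.1229]
scene big_knob [357.6, 184.0] 0.71 [ 0.8277 -0.1259]
[0.5553 0.0559 0.3092]
(0.5432, 0.0518, 0.235, 90) [-0.0135, -0.0401, 0.2474, -0.0001, -0.0, 0.0005] rows>=1.8
```

View pics/y.png

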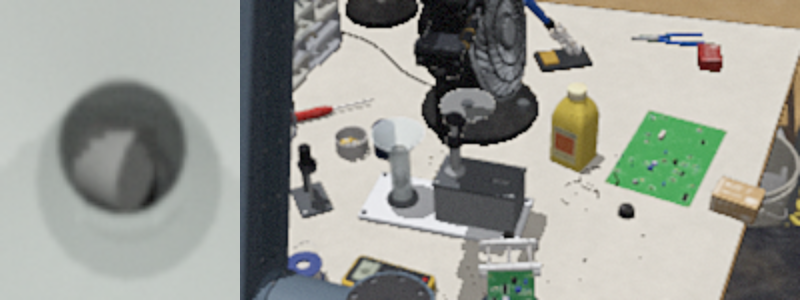

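All three small knobs are in the well, and only the big knob at (626,210) remains on the bench. Now the plunger, with the fingers shut.

move_arm:
  increments:
    - [-0.013,-0.04,0,0,0,0,0]
    - [-0.013,-0.04,0.1,0,0,0,0]
    - [-0.013,-0.04,0.18,0,0,0,0]
    - [-0.013,-0.04,0.22,0,0,0,0]
    - [-0.013,-0.04,0.22,0,0,0,0]
    - [-0.013,-0.04,0.22,0,0,0,0]

```text
time_s: 38.52
position: [0.5432, 0.0515, 0.2429]
tcp_rot: [[-0.001, 1.0, -0.001], [1.0, 0.001, 0.0], [0.0, -0.001, -1.0]]
force: [-0.8, -0.7, 0.8]
opening: 0.004
grasp_force: 0.0
```

```bash
python3 - <<'E'
from h import *
for i in range(3): cap('wrist')
s=bot.read_state();print(s['position'],s['opening'])
plan([(.5432,.0518,.203,90)])
E
```

```text
[0.54440359 0.05126377 0.24462796] 0.004217726905038226
(0.5432, 0.0518, 0.203, 90) [0.0018, -0.0044, 0.1387, 0.0009, 0.0001, 0.0002] rows>=1.0
```

move_arm:
  increments:
    - [0,-0.003,0.03,0,0,0,0]
    - [0,-0.003,0.05,0,0,0,0]
    - [0,-0.003,0.065,0,0,0,0]
    - [0,-0.003,0.08,0,0,0,0]
    - [0,-0.003,0.092,0,0,0,0]
    - [0,-0.003,0.104,0,0,0,0]
    - [0,-0.003,0.114,0,0,0,0]
    - [0,-0.003,0.122,0,0,0,0]
    - [0,-0.003,0.128,0,0,0,0]
    - [0,-0.003,0.128,0,0,0,0]

```text
time_s: 39.5
position: [0.5436, 0.0511, 0.2059]
tcp_rot: [[-0.0, 1.0, 0.003], [1.0, 0.0, -0.0], [-0.0, 0.003, -1.0]]
force: [0.1, 0.6, 6.2]
opening: 0.009
grasp_force: 3.1
```

move_arm:
  increments:
    - [0,0,0.004,0,0,0,0]
    - [0,0,0.008,0,0,0,0]
    - [0,0,0.01,0,0,0,0]
    - [0,0,0.01,0,0,0,0]
    - [0,0,0.01,0,0,0,0]

```text
time_s: 39.92
position: [0.5437, 0.0512, 0.2058]
tcp_rot: [[-0.001, 1.0, 0.005], [1.0, 0.001, -0.001], [-0.001, 0.005, -1.0]]
force: [-4.4, -0.4, 21.4]
opening: 0.006
grasp_force: 10.7
```

```bash
python3 - <<'E'
from h import *
S=cap('side','s11');C=cap('scene','c11');s=bot.read_state();print(s['position'],s['force'])
for n,c in (('side',S),('scene',C)):
  print(n,[(f['location'],f['conf']) for f in nets.find_in(n,'lid_centre')],'shut',proj(c,(.55,.1566,.174)))
E
```

```text
[0.54369329 0.05114119 0.20576843] [-4.6467039   0.28144945 21.0241159 ]
side [([300.2, 155.7], 0.82)] shut [308.76618472 153.67887867]
scene [([270.5, 189.4], 0.87)] shut [268.86418036 183.79381745]
```

The plunger is at its stop (21 N) and the lid is shut. Retracting straight up, clear of everything.

move_arm:
  increments:
    - [0,0,0,0,0,0,0]
    - [0,0,-0.02,0,0,0,0]
    - [0,0,-0.05,0,0,0,0]
    - [0,0,-0.15,0,0,0,0]
    - [0,0,-0.7,0,0,0,0]
    - [-0.4,0,-0.7,0,0,0,0]
    - [-0.4,0,-0.7,0,0,0,0]
    - [-0.4,0,-0.7,0,0,0,0]
    - [-0.4,0,-0.7,0,0,0,0]
    - [-0.4,0,-0.7,0,0,0,0]

```text
time_s: 40.95
position: [0.5449, -0.0737, 0.4177]
tcp_rot: [[0.004, 1.0, 0.01], [1.0, -0.004, -0.006], [-0.006, 0.01, -1.0]]
force: [1.1, 0.4, 0.4]
opening: 0.005
grasp_force: 0.0
```

```bash
python3 - <<'E'
from h import *
S=cap('side');C=cap('scene');W=cap('wrist');s=bot.read_state();print(s['position'],s['force'])
for n,c in (('wrist',W),('side',S),('scene',C)):
  print(n,[(f['location'],f['conf']) for f in nets.find_in(n,'lid_centre')],'shut',proj(c,(.55,.1566,.174)),'pl',[(f['location'],f['conf']) for f in nets.find_in(n,'plunger_top')],proj(c,(.5432,.0518,.196)),proj(c,(.5432,.0518,.221)))
cv2.imwrite('pics/z.png',np.hstack([cv2.resize(W['image'][0:240,230:480],(417,400)),cv2.resize(C['image'][140:260,200:310],(367,400))]))
E
```

```text
[ 0.54204223 -0.0687352   0.41146039] [-0.14569206  0.48956156 -1.1181302 ]
wrist [([326.7, 15.7], 0.73)] shut [330.9594813  -64.08557005] pl [([322.7, 48.7], 0.7)] [324.0381238   51.00694706] [324.09427781  47.0169544 ]
side [([311.6, 209.3], 0.63), ([308.2, 155.9], 0.59)] shut [308.76618472 153.67887867] pl [([313.6, 162.5], 0.55)] [312.14342779 159.68690768] [312.29557921 152.00030156]
scene [([271.0, 186.9], 0.94)] shut [268.86418036 183.79381745] pl [] [297.24948285 183.6486515 ] [297.04946681 177.83004991]
```

View pics/z.png

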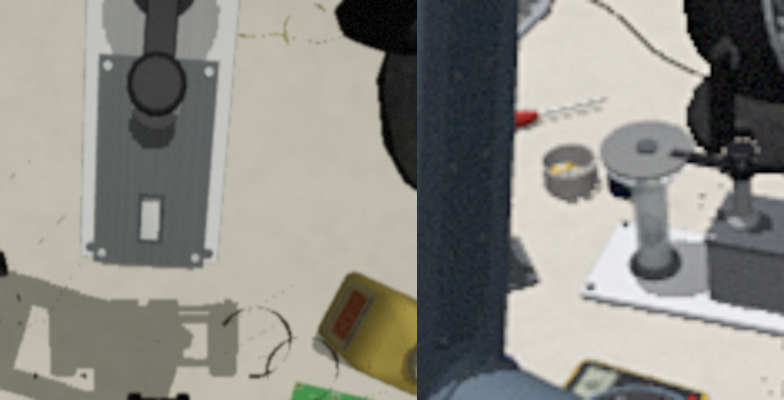

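The lid stays shut over the funnel with the arm clear of everything, and the lid arm points straight along the housing. The plunger is down, so I'm handing in.

```bash
python3 -c "
from h import *
print(workorder.hand_in())"
```

```text
the job is handed in; nothing more can be done
None
```

I handed the job in at about 41 s: all three small knobs on the bench are in the well, the lid stayed shut and latched after I let go of the plunger, the pin was upright in its stand when last seen, and the big knob was not moved; the hand-in gave no verdict.

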